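# Wedge the drip stand's catch and take off the build platform

## Robot

A 7-joint arm with a two-finger parallel gripper is mounted at the origin on a cart in front of the work surface, level with it; the furniture and walls round the work are solid. World frame = base frame: x ahead of the robot, y to its left, z up, the work surface at z = 0. Lengths are in m, angles in rad, forces in N, time in s.
With the tool pointing down it reaches from about 0.35 to 0.9 m from the base axis. Payload 19.9 kg.
Tool frame: the origin (TCP) lies between the finger pads; the fingertips stand 19 mm ahead of it and the grasp point (between the pads) is the TCP; z points along the fingers, y is the direction in which the jaws open and shut (so a half turn about z gives the same grasp; the last joint's range is limited). The gripper opens to 94 mm and grips with 3 to 60 N. Pads are 16 mm wide; open, the fingers measure 119 mm over their backs; the gripper's body (75 mm by 177 mm) begins 78 mm behind the grasp point.
Start: joints at [-1.222, 0.417, -0.01, 1.614, 0.005, 1.111, -0.053], TCP at [0.237, 0.578, 0.224] pointing down, gripper open.
Joint ranges: [-2.81, 2.81], [-0.39, 2.02], [-1.27, 1.25], [0.06, 2.57], [-1.19, 4.33], [0.19, 2], [-2.82, 2.82]. Speed limits (rad/s): [1.89, 1.89, 2.39, 2.39, 3.01, 3.01, 3.01].

## Interface

Orientations are given as a 3x3 rotation matrix whose columns are the frame's x, y, z axes.
In Python, from rig import robot gives the robot as it stands. Calls block until the motion is done:
- robot.move_ptp(position, orientation): joint-space move of the TCP to a pose.
- robot.move_linear(position, velocity=0.15, frame=None, threshold=None): straight line of the TCP; frame=None keeps the orientation; velocity is the mean speed in m/s. With threshold (N) it stops when the force on the tool has changed by that much, and returns True; else False.
- robot.goto_joints(angles): joint-space move.
- robot.gripper_to(opening): finger opening in m; the grip force is fixed at half the most; returns when the fingers have stopped.
- robot.pause(seconds).
- robot.ik(position, orientation): joint angles nearest the present ones, or None.
- robot.get_state(): the state.
- robot.grab_frame(name): name is "side" or "top"; returns the picture (400x640x3 uint8, red, green, blue); there is no depth.
- robot.camera_info(name): a dict with "fx", "fy", "cx", "cy" (pixels), "rvec" (rotation vector, rad) and "tvec" (3), from world to camera coordinates, as OpenCV has them. Camera axes: x right, y down, z forward; pixel columns grow to the right and rows downward; lengths in m; the calibration is good to about 2 mm. A picture is of the moment at which its call begins. camera_info takes no time and is no camera call.
A pose or a line that the arm cannot do raises robot.PlanningError and nothing moves.
- robot.sign_off(): hands the job in, once; it reports no verdict.
The state is a dict: "time": time; "qpos": joint angles; "joint_vel": joint speeds; "effort": joint torques, N m; "ee_pos": TCP position; "tool_rot": TCP orientation; "force": force on the tool from outside, world axes, zero at the start; "moment": the same for the moment, N m; "opening": finger opening in m.
Only numpy, scipy, OpenCV 4.12 (cv2) and the standard library are available. Lean on these libraries where they do the work, as an engineer would, in place of code of your own. Each camera call takes 0.05 s, during which the arm holds its last target.

## Task

Slide the orange wedge, thin end first and flat side against the steel rib, from the left into the gap at the foot of the drip stand's sprung catch (red tab), gently, until its shoulder stops against the catch, and let go, so that the wedge alone keeps the catch back. Then take the aluminium build platform off the stand (slide it a little up the slope, out from under the lower lips, and lift it) and set it down flat in the middle of the paper-lined steel tray, without dropping it. Leave the wedge holding the catch open, because the platform goes back on later, and leave the timer, the jar and the bottle where they are.

Things in the scene. Friction and masses are not known exactly. Their poses are not given: they have to be found in the camera images.
- drip_stand: sheet-metal drip stand with blue sides and a white sloping deck, fixed, 165 mm wide (its y), about 160 mm deep (its x), rising away from the robot; origin on the worktop below the middle of its deck, x to its high rear, z up
- deck: the stand's slotted white deck, tilted 30 degrees. Frame: x up the slope, y level, to the left seen from the robot, z square out of the deck (30 degrees from vertical, leaning to the robot); origin on the deck's surface under the middle of the platform, 64 mm above the worktop. Surface: x from -69 to 77, y from -80 to 80 mm, beyond it 2 mm lower up to x = 102. Axes and sizes called 'deck' below are in this frame
- lips (a point): point on the deck midway between two grey lips at its low end (lips at deck y = -28 and 28, each 26 mm wide, 21 mm high; axes as the deck's). They reach 4 mm over the platform's lower edge, 2 mm above it. Four side pegs 10 mm high guide the platform with 2.5 mm to spare on each side
- channel (a point): mouth of the gap that the wedge enters, on the deck's surface at the left side of the catch (deck x 72, y 37, z 0 mm; axes as the deck's). Closed, the gap is 8 mm wide in deck x, between the guide rib and the catch's shank, and open 22 mm upward. It is entered from the left, moving along deck -y
- rib (a point): left end of the steel guide rib, on its uphill face at the deck's surface (deck x 68, y 78 mm; axes as the deck's). The rib is 6 mm thick, 5 mm high and runs from here along deck -y for 140 mm; its uphill face is the straight near wall of the gap. The wedge's flat side runs along it
- catch (a joint): angle of the sprung steel catch with the red thumb tab, rad: 0 closed, grows as its head swings up the slope, stop at 0.6. It springs shut when let go. With the wedge's thick part behind it, it reads about 0.35 and the platform is free; below 0.25 it is not. The spring presses on the wedge with 3 N at first, 7 N when open; driving the wedge in takes about 5 to 15 N
- catch_shank (a point): middle of the near face of its shank 9 mm above the deck (deck x 76, y 22, z 9 when closed; there the face overhangs, when open it is square to the deck). The shank is 30 mm wide (deck y 7 to 37), hinged 25 mm below the deck on a pin along deck y. Its nose reaches 3 mm over the platform's upper edge, a tooth stands 2 mm behind that edge; the tab's top is 47 mm above the deck
- wedge: orange printed wedge lying on the worktop, 142 mm long, 70 g; origin under the middle of its handle, x towards the thin tip, z up. Handle: x -24 to 24, y -12 to 12, z 7 to 38, on the blade. Blade 8 mm high, flat side at y = -12; thick part x -24 to 58, 19 mm thick (y -12 to 7), then a taper. In the gap its x points along deck -y, its y up the slope, its underside on the deck
- wedge_handle (a point): middle of the wedge's handle, 19 mm above its underside, the part to grasp: 24 mm across the wedge's y; axes as the wedge's. The handle's step beside the blade (x = 24, y 7 to 12, z 7 to 38) is the shoulder, which at the end stands against the left side of the catch's shank
- wedge_tip (a point): middle of the wedge's thin tip, 118 mm from the handle's middle (wedge x 118, y -9.5, z 4 mm), 2 mm thick in y at its rounded end and 8 mm high; it thickens to 19 mm over 60 mm
- platform: washed aluminium build platform, plate 100 (its x, up the slope) by 92 by 14 mm with a grey clamp block; origin at the centre of the plate's underside, z out of the plate; about 0.3 to 0.45 kg. On the stand its origin lies at the deck's origin. With the catch open, slide it 6 to 8 mm up the slope, out from under the lips, then lift it square off the deck
- platform_block (a point): centre of the platform's clamp block, 34 mm above the plate's underside: 44 mm (its x) by 30 mm (its y, the way to grasp it), from 14 to 54 mm above the underside (a 4 mm screw head on top); a black knob sticks out 16 mm from its lower (-x) face; axes as the platform's
- tray: open steel tray lined with paper, fixed, 160 (its x) by 180 (its y) mm, rim 21 mm high; origin under its centre on the worktop; the inner floor lies 3 mm above the worktop
- lab_timer: white lab timer lying on the worktop, 58 x 62 x 19 mm, to be left alone
- amber_jar: amber glass jar, 52 mm across, 82 mm high, standing behind the stand, to be left alone
- resin_bottle: dark bottle with a blue cap, 70 mm across, 186 mm high, standing behind the stand, to be left alone

How it is judged:
On the way, in this order (a step that is already met when the one before it is completed fails the run):
1. the wedge alone holds the catch back, hands off, the platform still in its place (value of joint catch above 0.27 rad and contact force between wedge and drip_stand above 1 N and y of wedge in the frame of deck below 0.068 m and contact force between the fingers and wedge below 0.1 N and contact force between each of the arm, the fingers and drip_stand below 0.1 N and distance between platform and deck below 0.02 m), for 0.3 s.
2. the platform is lifted off the stand in the gripper while the wedge holds the catch (value of joint catch above 0.27 rad and contact force between wedge and drip_stand above 1 N and y of wedge in the frame of deck below 0.068 m and distance between platform and deck above 0.06 m and contact force between the fingers and platform above 1 N and contact force between platform and drip_stand below 0.1 N), for 0.1 s.
3. the platform is set down in the tray, not dropped: it stands on the tray while still held (x of platform in the frame of tray between -0.03 and 0.03 m and y of platform in the frame of tray between -0.035 and 0.035 m and z of platform in the frame of tray below 0.02 m and angle between platform's own z axis and vertical below 0.2 rad and contact force between the fingers and platform above 1 N and contact force between platform and tray above 0.3 N), for 0.02 s.
At the end, for the whole second after the job is handed in: The platform rests flat on the tray's floor, released, its centre within 30 mm (tray x) and 35 mm (tray y) of the tray's; the wedge, driven home to within 7 mm of its shoulder, alone keeps the catch open (angle over 0.27); all is at rest; timer, jar and bottle moved less than 20 mm (x of platform in the frame of tray between -0.03 and 0.03 m and y of platform in the frame of tray between -0.035 and 0.035 m and z of platform in the frame of tray below 0.008 m and angle between platform's own z axis and vertical below 0.06 rad and value of joint catch above 0.27 rad and contact force between wedge and drip_stand above 1 N and y of wedge in the frame of deck below 0.068 m and linear speed of each of platform, wedge below 0.01 m/s and distance of drip_stand from where it was at the start of the episode below 0.005 m and distance of each of lab_timer, amber_jar, resin_bottle from where it was at the start of the episode below 0.02 m); the robot touches nothing.
It fails at once if the wedge is forced: more than 80 N between wedge and stand (contact force between wedge and drip_stand above 80 N).
It fails at once if the platform is wrenched against the stand: more than 90 N (contact force between platform and drip_stand above 90 N).
It fails at once if the timer, the jar or the bottle is shifted by 20 mm or more (distance of any of lab_timer, amber_jar, resin_bottle from where it was at the start of the episode above 0.02 m).
It also fails if it takes over 61 s, if anything falls off the work surface, if the arm or the gripper's body presses on something with over 40 N, if the wrist force passes 120 N, or if a joint passes its speed limit or range.

## Working session

There is one attempt and no reset: what is moved stays moved. The work goes in short steps, each a Python script; the robot and the scene stay as the last script left them, time stands still between calls to the robot, and variables do not carry over. Pictures are saved under pics/ and viewed, and the job is handed in when it is done.

```bash
ls; mkdir -p pics
python3 - <<'E'
from rig import robot
import cv2
for n in ("side","top"):
    im=robot.grab_frame(n); cv2.imwrite(f"pics/{n}0.png",im[:,:,::-1]); c=robot.camera_info(n)
    import numpy as np
    R=cv2.Rodrigues(np.array(c["rvec"]))[0]; print(n,c, "campos",-R.T@np.array(c["tvec"]))
s=robot.get_state(); print(s)
E
```

```text
pics
side {'fx': 370.02318490871886, 'fy': 370.02318490871886, 'cx': 316.42524772043834, 'cy': 198.61248119173842, 'rvec': array([ 1.99623512, -0.4922554 ,  0.32637575]), 'tvec': array([-0.52162031,  0.15364623,  0.78861345])} campos [ 0.15077472 -0.80118344  0.50296934]
top {'fx': 381.2736743845847, 'fy': 381.2736743845847, 'cx': 315.0074636677151, 'cy': 194.81098394653486, 'rvec': array([ 2.21308624, -2.16493729,  0.0944008 ]), 'tvec': array([-0.13034502,  0.52915392,  0.91058019])} campos [ 0.46258314 -0.10844531  0.94889749]
{'time': 0.1, 'qpos': array([-1.22252904,  0.41793243, -0.01029003,  1.61410548,  0.00471059,
        1.11072109, -0.05300429]), 'joint_vel': array([ 3.07892792e-04, -3.70304585e-04,  8.58548256e-05, -2.25996338e-03,
       -1.06340293e-03, -2.16530075e-04, -1.09272795e-03]), 'effort': array([ 2.34415638e-04, -8.52582192e+01,  6.39525969e-01, -4.26703763e+01,
       -4.89255495e-02,  1.63616164e-02,  5.79557377e-05]), 'ee_pos': array([0.23737892, 0.57781523, 0.22388014]), 'tool_rot': array([[-9.24996206e-01,  3.79976191e-01, -3.37833188e-04],
       [ 3.79976327e-01,  9.24995566e-01, -1.09209402e-03],
       [-1.02475526e-04, -1.13855144e-03, -9.99999347e-01]]), 'force': array([-0.24409586, -0.91077774,  0.45929751]), 'moment': array([0.05496777, 0.00951349, 0.00185019]), 'opening': 0.09391743084069565}
```

View pics/side0.png

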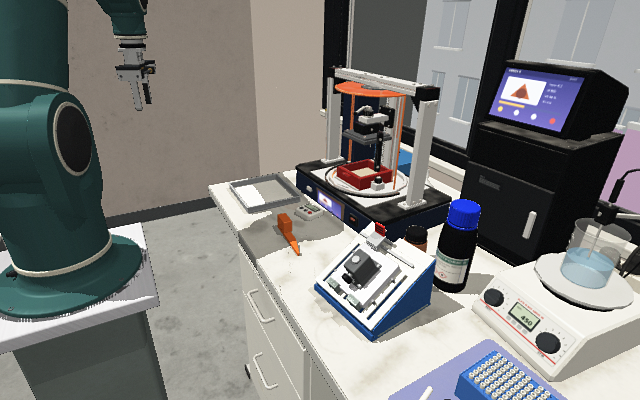

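View pics/top0.png

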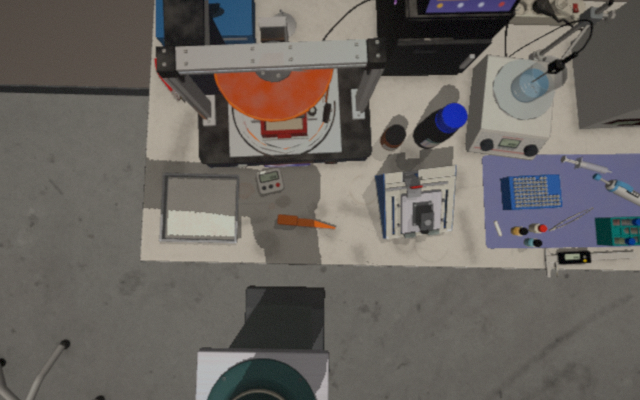

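The side view shows the wedge near (288,233) and the stand near (375,280). In the top view the tray is at about (202,208), the wedge at (305,222), the stand at (418,205) and the timer at (270,180). I'll zoom in on the parts that matter.

```bash
cat > h.py <<'E'
import numpy as np, cv2
from rig import robot
def cam(n):
    c=robot.camera_info(n); R=cv2.Rodrigues(np.array(c["rvec"]))[0]; t=np.array(c["tvec"]).ravel()
    K=np.array([[c["fx"],0,c["cx"]],[0,c["fy"],c["cy"]],[0,0,1]]); return K,R,t
def ray(n,p):
    K,R,t=cam(n); o=-R.T@t; d=R.T@np.linalg.inv(K)@np.array([p[0],p[1],1.]); return o,d/np.linalg.norm(d)
def onz(n,p,z):
    o,d=ray(n,p); return o+d*(z-o[2])/d[2]
def tri(pt,ps):
    (o1,d1),(o2,d2)=ray("top",pt),ray("side",ps)
    a,b=np.linalg.lstsq(np.c_[d1,-d2],o2-o1,rcond=None)[0]
    A,B=o1+a*d1,o2+b*d2; return (A+B)/2,np.linalg.norm(A-B)
def proj(n,P):
    K,R,t=cam(n); q=K@(R@np.asarray(P)+t); return q[:2]/q[2]
def crop(im,x0,y0,w,h,s,name):
    cv2.imwrite(name,cv2.resize(im[y0:y0+h,x0:x0+w,::-1],None,fx=s,fy=s,interpolation=cv2.INTER_CUBIC))
E
python3 - <<'E'
from h import *
t=cv2.imread("pics/top0.png")[:,:,::-1]; s=cv2.imread("pics/side0.png")[:,:,::-1]
crop(t,365,150,110,100,7,"pics/t_stand.png"); crop(s,300,210,140,140,4,"pics/s_stand.png")
crop(t,150,160,200,100,4,"pics/t_left.png"); crop(s,220,165,120,100,6,"pics/s_left.png")
E
```

```text
(no output)
```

View pics/t_stand.png

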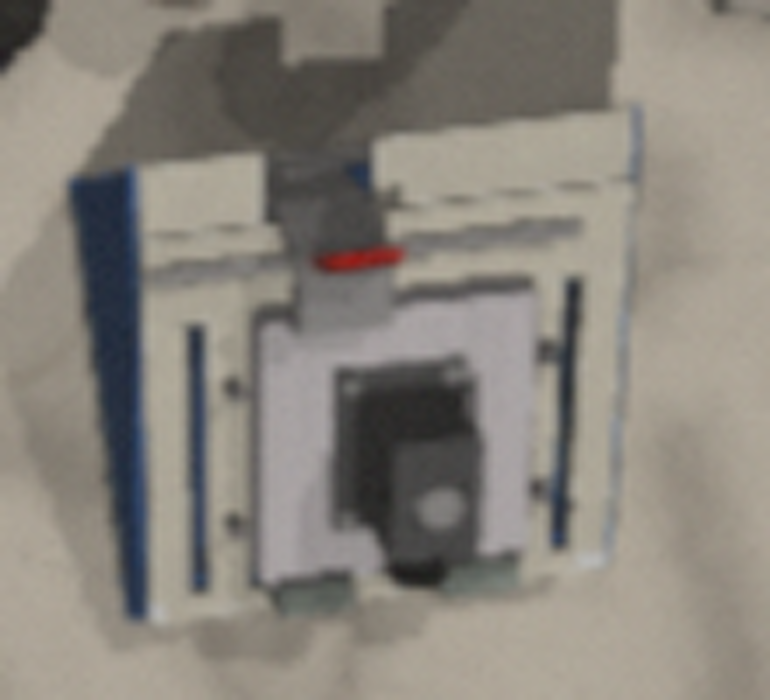

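View pics/s_stand.png

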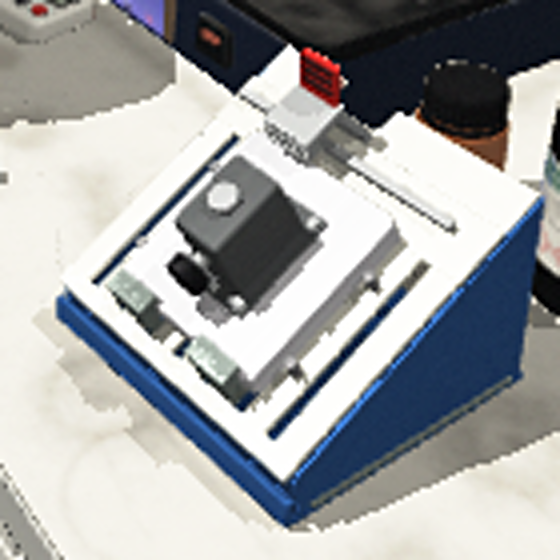

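View pics/t_left.png

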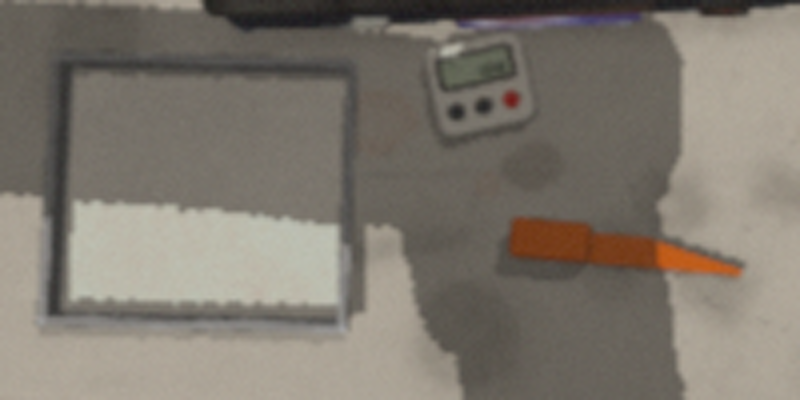

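View pics/s_left.png

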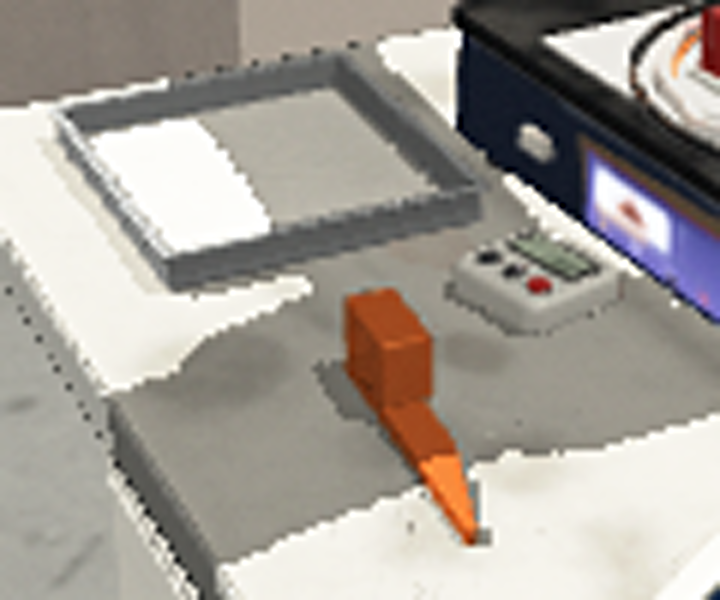

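The stand, platform, block, catch tab and rib are all clear. I'll fit the stand's x, y and yaw to named corner points in both views, since the tilt and heights are known.

```bash
cat >> h.py <<'E'
def full(p,x0,y0,s): return np.array([(p[0]+.5)/s-.5+x0,(p[1]+.5)/s-.5+y0])
def deckT(x,y,yaw):
    c,s=np.cos(yaw),np.sin(yaw); Rz=np.array([[c,-s,0],[s,c,0],[0,0,1]])
    a=np.radians(30); Ry=np.array([[np.cos(a),0,-np.sin(a)],[0,1,0],[np.sin(a),0,np.cos(a)]])
    return Rz@Ry,np.array([x,y,.064])
E
cat > fit.py <<'E'
from h import *
from scipy.optimize import least_squares
T=[((148,612),(-69,80,0)),((605,562),(-69,-80,0)),((258,318),(50,46,14)),((531,287),(50,-46,14)),
 ((148,275),(65,78,5)),((582,227),(65,-62,5))]
S=[((285,487),(-69,-80,0)),((398,233),(50,-46,14)),((455,226),(65,-62,5)),((62,290),(-69,80,0))]
obs=[("top",full(p,365,150,7),np.array(q)/1000) for p,q in T]+[("side",full(p,300,210,4),np.array(q)/1000) for p,q in S]
def res(v,o=obs):
    R,t=deckT(*v[:3]); return np.concatenate([proj(n,R@q+t)-p for n,p,q in o])
for o in (obs,obs[:6],obs[6:]):
    r=least_squares(res,[.5,-.35,0],args=(o,),loss='soft_l1'); print(r.x,np.degrees(r.x[2])); print(res(r.x).reshape(-1,2).round(1).tolist())
R,t=deckT(*least_squares(res,[.5,-.35,0],loss='soft_l1').x)
E
python3 fit.py
python3 - <<'E'
from h import *
t=cv2.imread("pics/top0.png"); s=cv2.imread("pics/side0.png")
for n,im,(x0,x1,y0,y1) in (("top",t,(260,350,200,245)),("side",s,(268,310,205,262))):
    hsv=cv2.cvtColor(im,cv2.COLOR_BGR2HSV); m=((hsv[...,0]>4)&(hsv[...,0]<20)&(hsv[...,1]>170)).astype(np.uint8)
    k=np.zeros_like(m); k[y0:y1,x0:x1]=1; m*=k
    c=max(cv2.findContours(m,0,2)[0],key=cv2.contourArea)
    print(n,cv2.contourArea(c),cv2.boundingRect(c)); 
    print(cv2.approxPolyDP(c,1.2,True).reshape(-1,2).tolist())
# tray corners (rim z=.021) from top crop
for p in ((50,322),(343,328),(352,65),(62,65)):
    print(onz("top",full(p,150,160,4),.021).round(4))
E
```

```text
[ 0.50039474 -0.36219464  0.14145769] 8.104928335980164
[[0.3, 1.4], [0.6, 0.6], [0.2, -0.0], [1.8, -0.5], [0.7, 0.1], [0.4, -0.4], [-0.3, -1.8], [0.6, -3.4], [-0.2, -0.5], [-0.9, -3.1]]
[ 0.50061852 -0.36079587  0.13930397] 7.9815298047664935
[[-0.4, 1.3], [-0.0, 0.5], [-0.4, -0.2], [1.2, -0.5], [0.1, -0.1], [-0.2, -0.5], [-0.8, -2.4], [0.1, -3.8], [-0.7, -0.9], [-1.1, -3.6]]
[ 0.49731106 -0.36622408  0.15100135] 8.65173992061638
[[2.2, 3.0], [2.4, 1.5], [1.9, 1.6], [3.4, 0.8], [2.3, 1.9], [1.9, 0.8], [0.2, 0.6], [0.7, -1.9], [-0.0, 1.0], [-1.5, -1.1]]
top 294.0 (278, 215, 56, 13)
[[278, 216], [279, 223], [333, 227], [312, 220], [298, 219], [295, 216]]
side 332.0 (278, 213, 21, 43)
[[279, 214], [278, 227], [298, 255], [295, 239], [289, 231], [291, 230], [291, 221], [285, 213]]
[0.4142 0.2469 0.021 ]
[0.4143 0.0709 0.021 ]
[0.574  0.0714 0.021 ]
[0.5699 0.2476 0.021 ]
```

Run:
```python
from h import *
import fit
s=cv2.imread("pics/side0.png")
x0,y0,k=310,215,6
im=s[y0:y0+95,x0:x0+130].astype(float); im=255*(im/255)**2.5
im=cv2.resize(im.astype(np.uint8),None,fx=k,fy=k,interpolation=cv2.INTER_NEAREST)
def pt(q):
    p=proj("side",fit.R@(np.array(q)/1000)+fit.t); return tuple(int(v) for v in ((p-[x0,y0])+.5)*k)
for q in [(-50,-46,14),(50,-46,14),(50,46,14),(-50,46,14),(-50,-46,0),(50,-46,0),(-69,-80,0),(-69,80,0),(77,-80,0),(65,-62,5),(65,78,5),(22,15,54),(22,-15,54),(-22,15,54),(-22,-15,54)]:
    cv2.circle(im,pt(q),3,(0,0,255),1)
cv2.imwrite("pics/s_z.png",im)
```

```text
[ 0.50039474 -0.36219464  0.14145769] 8.104928335980164
[[0.3, 1.4], [0.6, 0.6], [0.2, -0.0], [1.8, -0.5], [0.7, 0.1], [0.4, -0.4], [-0.3, -1.8], [0.6, -3.4], [-0.2, -0.5], [-0.9, -3.1]]
[ 0.50061852 -0.36079587  0.13930397] 7.9815298047664935
[[-0.4, 1.3], [-0.0, 0.5], [-0.4, -0.2], [1.2, -0.5], [0.1, -0.1], [-0.2, -0.5], [-0.8, -2.4], [0.1, -3.8], [-0.7, -0.9], [-1.1, -3.6]]
[ 0.49731106 -0.36622408  0.15100135] 8.65173992061638
[[2.2, 3.0], [2.4, 1.5], [1.9, 1.6], [3.4, 0.8], [2.3, 1.9], [1.9, 0.8], [0.2, 0.6], [0.7, -1.9], [-0.0, 1.0], [-1.5, -1.1]]
```

View pics/s_z.png

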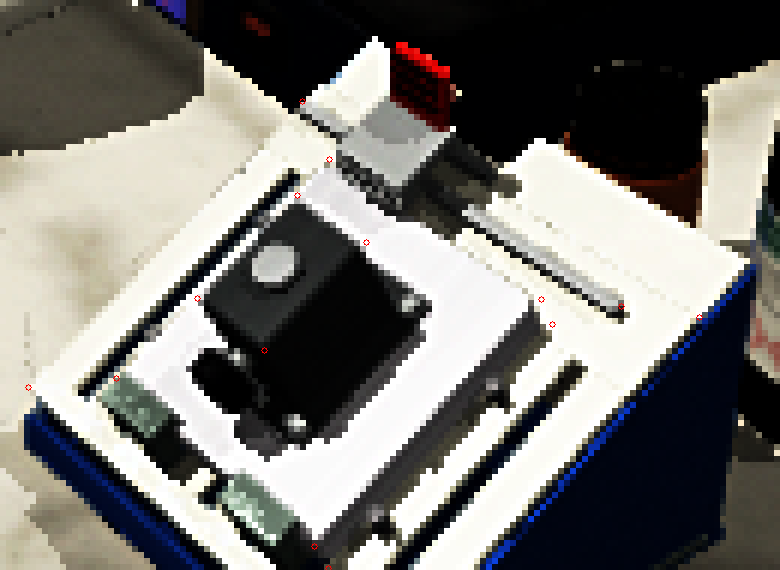

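```bash
python3 - <<'E'
s=open('fit.py').read()
i=s.index("S=[");j=s.index("obs=[")
s=s[:i]+'''T+=[((392,441),(22,15,54)),((480,432),(22,-15,54))]
S=[((622,306),(65,-62,5)),((302,105),(65,78,5)),((539,311),(50,-46,14)),((362,243),(22,-15,54)),((268,352),(-22,-15,54)),((203,296),(-22,15,54)),((322,552),(-50,-46,14))]
'''+s[j:].replace("300,210,4","310,215,6").replace("obs[:6],obs[6:]","obs[:8],obs[8:]")
open('fit.py','w').write(s)
E
python3 fit.py
```

```text
Traceback (most recent call last):
  File "fit.py", line 11, in <module>
    r=least_squares(res,[.5,-.35,0],args=(o,),loss='soft_l1'); print(r.x,np.degrees(r.x[2])); print(res(r.x).reshape(-1,2).round(1).tolist())
  File "fit.py", line 9, in res
    R,t=deckT(*v[:3]); return np.concatenate([proj(n,R@q+t)-p for n,p,q in o])
                                              ~~~~^^^^^^^^^
  File "h.py", line 15, in proj
    K,R,t=cam(n); q=K@(R@np.asarray(P)+t); return q[:2]/q[2]
          ~~~^^^
  File "h.py", line 4, in cam
    c=robot.camera_info(n); R=cv2.Rodrigues(np.array(c["rvec"]))[0]; t=np.array(c["tvec"]).ravel()
ValueError: time passes only in moves, steps and waits
```

```bash
sed -i 's/^def cam/import functools\n@functools.cache\ndef cam/' h.py; python3 fit.py; python3 -c "
from rig import robot; print(robot.get_state()['time'])"
```

```text
[ 0.5007063  -0.36185312  0.14414171] 8.258711633321951
[[0.2, 1.4], [0.5, 0.3], [0.0, -0.1], [1.6, -0.6], [0.5, 0.0], [0.1, -0.6], [0.1, 0.0], [1.1, -0.4], [-0.1, -0.2], [-0.1, -0.8], [0.3, -2.1], [0.7, -0.2], [-0.6, -0.5], [-1.0, 0.2], [-1.2, -1.1]]
[ 0.50052106 -0.36075826  0.13889861] 7.958304098550982
[[-0.4, 1.3], [-0.1, 0.6], [-0.4, -0.1], [1.2, -0.5], [0.1, -0.1], [-0.2, -0.4], [-0.5, 0.1], [0.6, -0.3], [-0.6, -0.3], [-0.2, -1.0], [-0.2, -2.3], [0.2, -0.5], [-1.2, -0.9], [-1.4, -0.2], [-1.9, -1.5]]
[ 0.50016123 -0.36342156  0.15057462] 8.62728995496686
[[1.1, 1.8], [1.3, 0.3], [0.7, 0.3], [2.2, -0.5], [1.1, 0.5], [0.6, -0.5], [0.8, 0.3], [1.8, -0.1], [0.2, 0.2], [-0.1, -0.4], [0.6, -1.7], [1.1, 0.3], [-0.2, 0.2], [-0.7, 0.9], [-0.7, -0.4]]
0.1
```

Run:
```python
from h import *
t=cv2.imread("pics/top0.png")[:,:,::-1]; s=cv2.imread("pics/side0.png")[:,:,::-1]
crop(t,270,205,75,32,10,"pics/tw.png"); crop(s,270,205,45,60,9,"pics/sw.png")
```

```text
(no output)
```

View pics/tw.png

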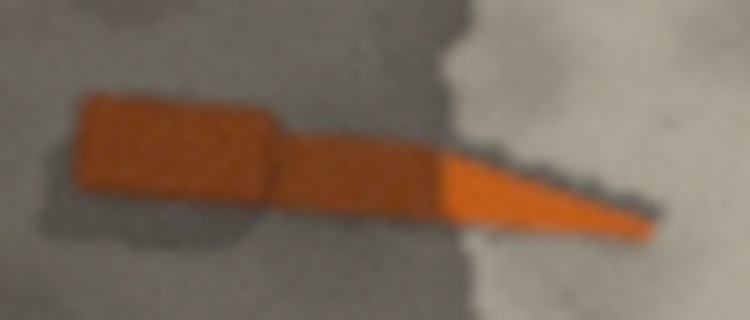

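View pics/sw.png

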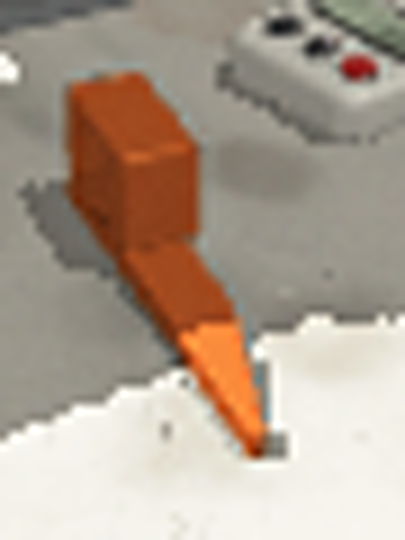

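```bash
cat > wed.py <<'E'
from h import *
ct=full((175.5,149.5),270,205,10); cs=full((133,118),270,205,9)
print("handle top", onz("top",ct,.038), tri(ct,cs))
A=[onz("top",full(p,270,205,10),.038) for p in ((85,95),(272,110),(268,203),(77,190))]
B=[onz("side",full(p,270,205,9),.038) for p in ((138,73),(197,150),(127,160),(70,88))]
for Q in (A,B):
    d=(Q[1]-Q[0])+(Q[2]-Q[3]); print("size",np.linalg.norm(Q[1]-Q[0]),np.linalg.norm(Q[3]-Q[0]),"yaw x",np.degrees(np.arctan2(d[1],d[0])), np.mean(Q,0))
tp=onz("top",full((653,230),270,205,10),.006); ts=onz("side",full((258,447),270,205,9),.006); print("tip",tp,ts)
def ang(c,t):
    d=(t-c)[:2]; return np.degrees(np.arctan2(d[1],d[0])-np.arctan2(-9.5,118)),np.linalg.norm(d)
print(ang(np.mean(A,0),tp),ang(np.mean(B,0),ts))
# flat edge far line
f=[onz("top",full(p,270,205,10),.008) for p in ((280,207),(645,240))]; d=f[1]-f[0]; print("flat",np.degrees(np.arctan2(d[1],d[0])))
print("timer",onz("top",(269,180),.019))
E
python3 wed.py
```

```text
handle top [ 0.47012804 -0.05328239  0.038     ] (array([ 0.47062034, -0.05341823,  0.03673342]), np.float64(0.0010530709069515114))
size 0.044712274800597834 0.022650885274973703 yaw x -92.99005465133477 [ 0.47013814 -0.05328675  0.038     ]
size 0.04709672086074055 0.02078606496777829 yaw x -93.14032235408364 [ 0.47034474 -0.05510394  0.038     ]
tip [ 0.45313644 -0.16949957  0.006     ] [ 0.45254727 -0.17197144  0.006     ]
(np.float64(-93.72033958135216), np.float64(0.11744989341444437)) (np.float64(-94.05603534940533), np.float64(0.11821489488669058))
flat -93.92140672047626
timer [ 0.56583842 -0.00524726  0.019     ]
```

```bash
cat > plan.py <<'E'
from h import *
WP=np.array([.4703,-.0535,0]); WY=np.radians(-93.6)
DR,Dt=deckT(.5005,-.362,.143)
def dk(x,y,z): return DR@(np.array([x,y,z])/1000)+Dt
def rot(y,z):
    y=np.asarray(y,float);z=np.asarray(z,float); return np.c_[np.cross(y,z),y,z]
wy=np.array([-np.sin(WY),np.cos(WY),0])
GH=.027
E
python3 - <<'E'
from plan import *
print("bottom-front of printer, triang", tri((371,160),(425,241)))
for z in (.0,.1,.2): print(onz("top",(371,160),z),onz("top",(200,163),z))
print("post", onz("top",(362,108),.1), "bar",onz("top",(385,62),.35))
print(proj("top",dk(0,0,0)))
q0=np.array(robot.get_state()["qpos"])
for s in (1,-1):
    print("s",s)
    for nm,p,R in [("grasp",WP+[0,0,GH],rot(s*wy,[0,0,-1])),("pre",dk(80,215,70),rot(s*DR[:,0],-DR[:,2])),("ent",dk(81,208,28),rot(s*DR[:,0],-DR[:,2])),("home",dk(80,61,28),rot(s*DR[:,0],-DR[:,2]))]:
        print(nm,p.round(3),None if (q:=robot.ik(p,R)) is None else np.round(q,2))
    for nm,p,R in [("block",dk(0,0,40),rot(s*DR[:,1],-DR[:,2])),("blocklift",dk(8,0,130),rot(s*DR[:,1],-DR[:,2])),("tray",np.array([.493,.159,.05]),rot([0,s,0],[0,0,-1])),("trayx",np.array([.493,.159,.05]),rot([s,0,0],[0,0,-1]))]:
        print(nm,p.round(3),None if (q:=robot.ik(p,R)) is None else np.round(q,2))
E
```

```text
bottom-front of printer, triang (array([ 0.65624229, -0.28412523,  0.04351204]), np.float64(0.0998875077716189))
[ 0.62445065 -0.25795308  0.        ] [0.60674408 0.17049344 0.        ]
[ 0.60739216 -0.24219714  0.1       ] [0.59155161 0.14109735 0.1       ]
[ 0.59033368 -0.22644119  0.2       ] [0.57635914 0.11170126 0.2       ]
post [ 0.72634296 -0.22042147  0.1       ] bar [ 0.72567587 -0.22383774  0.35      ]
[419.39526535 209.20345502]
s 1
grasp [ 0.47  -0.054  0.027] [-0.38  0.51  0.51  2.14 -0.44  0.6   0.39]
pre [ 0.504 -0.144  0.165] [ 0.04  0.14  0.35  2.28 -0.87  0.4   1.28]
ent [ 0.526 -0.148  0.129] [ 0.2   0.25  0.17  2.25 -1.03  0.33  1.44]
home [ 0.547 -0.294  0.128] [ 0.33  0.41  0.35  2.04 -1.05  0.57  1.64]
block [ 0.481 -0.365  0.099] [ 1.34  0.53 -0.64  2.02 -0.3   0.39  2.79]
blocklift [ 0.443 -0.37   0.181] [ 1.62  0.42 -0.9   2.01 -0.19  0.56  2.68]
tray [0.493 0.159 0.05 ] [-0.5   0.48  0.16  2.01 -0.12  0.66  1.3 ]
trayx [0.493 0.159 0.05 ] [-0.72  0.51  0.42  2.02 -0.33  0.68 -0.08]
s -1
grasp [ 0.47  -0.054  0.027] [-0.78  0.79  1.08  2.15 -0.99  0.84 -2.28]
pre [ 0.504 -0.144  0.165] [-0.6   0.25  1.09  2.29 -1.14  0.55 -1.62]
ent [ 0.526 -0.148  0.129] [-0.12  0.28  0.53  2.26 -1.19  0.42 -1.57]
home [ 0.547 -0.294  0.128] [ 0.18  0.44  0.53  2.04 -1.15  0.64 -1.44]
block [ 0.481 -0.365  0.099] [ 0.52  0.47  0.35  2.04 -1.12  0.65  0.32]
blocklift [ 0.443 -0.37   0.181] [ 0.14  0.4   0.9   2.05 -1.09  0.91  0.28]
tray [0.493 0.159 0.05 ] [-0.82  0.54  0.55  2.02 -0.43  0.7  -1.56]
trayx [0.493 0.159 0.05 ] [-0.23  0.48 -0.17  2.    0.12  0.67  2.66]
```

Run:
```python
from plan import *
Rg=rot(wy,[0,0,-1])
robot.gripper_to(.05)
robot.move_ptp(WP+[0,0,.12],Rg)
robot.move_linear(WP+[0,0,GH],.12)
s=robot.get_state(); print(s["time"],s["ee_pos"],s["force"])
for n in ("side","top"):
    im=robot.grab_frame(n); crop(im,*( (240,180,100,90) if n=="side" else (250,180,100,80)),6,f"pics/g_{n}.png")
```

```text
4.2667 [ 0.47064151 -0.0535883   0.02748097] [0.38082919 0.53684823 0.74121206]
```

View pics/g_side.png

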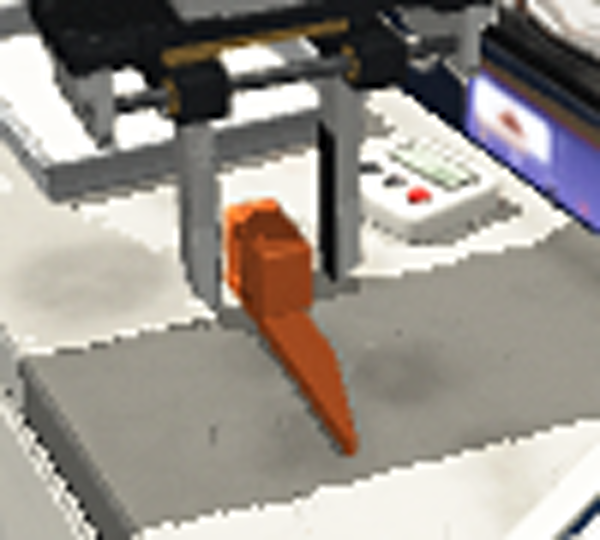

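The fingers straddle the handle, which sits at about (270,260) in the crop, and the timer is clear. Next I close, lift and go to the pre-entry pose.

Run:
```python
from plan import *
robot.gripper_to(.0); s=robot.get_state(); print(s["time"],s["opening"],s["ee_pos"])
robot.move_linear(WP+[0,0,.16],.15)
R=rot(DR[:,0],-DR[:,2])
robot.move_ptp(dk(81.5,215,75),R)
s=robot.get_state(); print(s["time"],s["opening"],s["ee_pos"],dk(81.5,215,75),s["force"],s["qpos"].round(2))
for n in ("side","top"):
    im=robot.grab_frame(n); crop(im,*( (250,150,160,140) if n=="side" else (290,130,180,120)),4,f"pics/p_{n}.png")
```

```text
4.8917 0.02362248802162324 [ 0.4703476  -0.05344864  0.02709116]
7.025 0.023837233604661206 [ 0.50266405 -0.14410819  0.16944135] [ 0.50260309 -0.14448004  0.16970191] [-0.1975482  -0.12982373 -0.91649204] [-0.4   0.17  0.84  2.29 -0.99  0.47  1.38]
```

View pics/p_side.png

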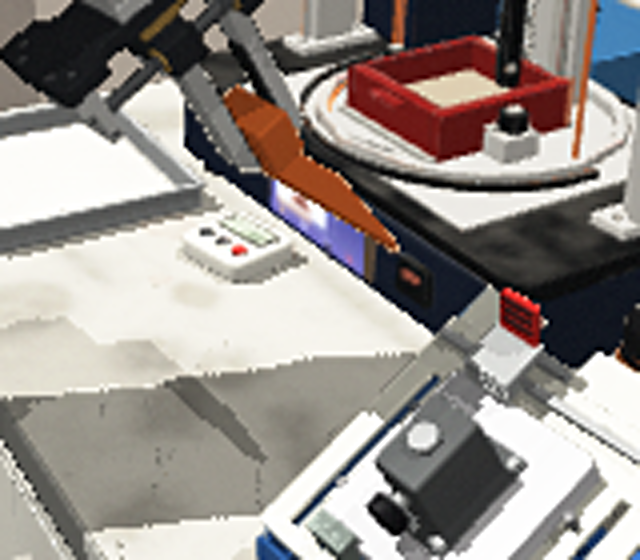

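View pics/p_top.png

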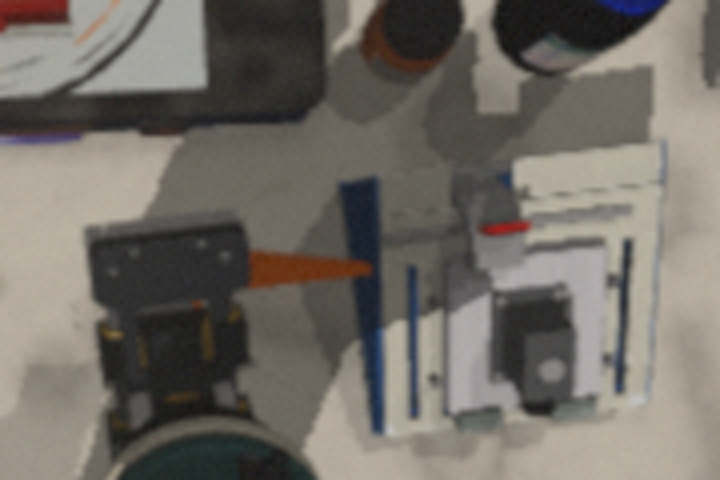

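The wedge is held level with the slope, tip pointing at the stand. I'll check the tip against the prediction, then go down to the entry line.

Run:
```python
from plan import *
print(tri(full((370,268),290,130,4),full((397,247),250,150,4)), dk(72,97,52))
P=lambda p:(DR.T@(np.asarray(p)-Dt)*1000).round(1)
print(P(tri(full((370,268),290,130,4),full((397,247),250,150,4))[0]))
robot.move_linear(dk(82,208,29),.12)
s=robot.get_state(); print(s["time"],P(s["ee_pos"]),s["force"])
for n in ("side","top"):
    im=robot.grab_frame(n); crop(im,*( (310,170,100,90) if n=="side" else (360,145,110,100)),7,f"pics/e_{n}.png")
```

```text
(array([ 0.52277622, -0.26018463,  0.14402439]), np.float64(0.001761008851976083)) [ 0.52265899 -0.26080919  0.14503332]
[71.7 97.6 51. ]
8.0417 [ 81.9 207.8  29.1] [-0.09810452  0.17989332 -0.93591218]
```

View pics/e_side.png

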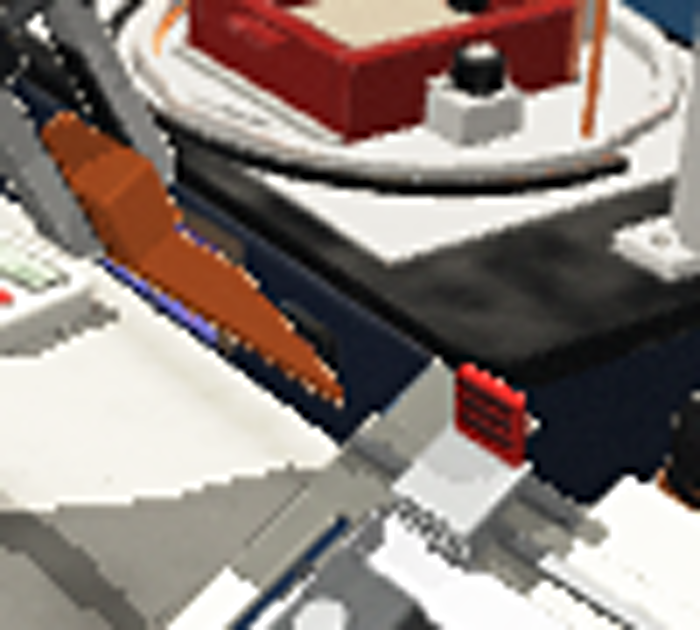

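View pics/e_top.png

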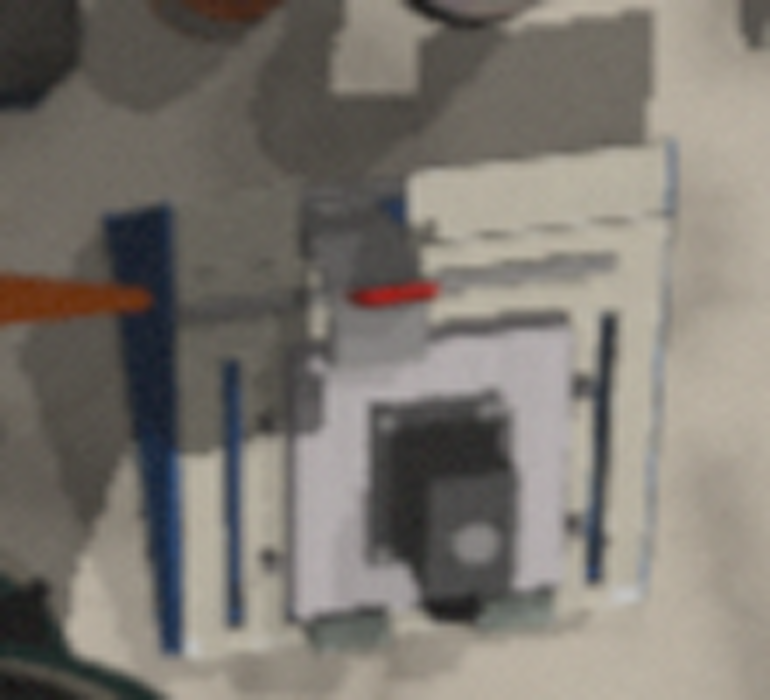

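The tip lines up with the uphill side of the rib: tip at (150,298), rib centre line extrapolating to (150,312), so about 2 px, matching the expected 4 mm. I'll advance between rib end and catch, then feel for deck and rib.

Run:
```python
from plan import *
P=lambda p:(DR.T@(np.asarray(p)-Dt)*1000).round(1)
F=lambda s:(DR.T@s["force"]).round(2)
def go(x,y,z,v,th=None):
    r=robot.move_linear(dk(x,y,z),v,threshold=th); s=robot.get_state(); print(r,round(s["time"],2),P(s["ee_pos"]),F(s)); return P(s["ee_pos"])
go(82,165,29,.06,5)
p=go(82,165,24,.012,2.5)
z=p[2]+.5
go(82,165,z,.02)
p=go(76,165,z,.012,2.5)
for n in ("side","top"):
    im=robot.grab_frame(n); crop(im,*( (310,170,100,90) if n=="side" else (360,145,110,100)),7,f"pics/f_{n}.png")
```

```text
False 9.01 [ 81.9 165.3  28.9] [-0.11  0.01 -0.2 ]
True 9.27 [ 81.8 165.5  27.5] [0.63 1.73 3.56]
False 9.52 [ 81.9 165.1  28. ] [-0.33  0.34 -0.52]
True 9.92 [ 78.  165.2  27.9] [ 3.65  0.71 -0.38]
```

View pics/f_side.png

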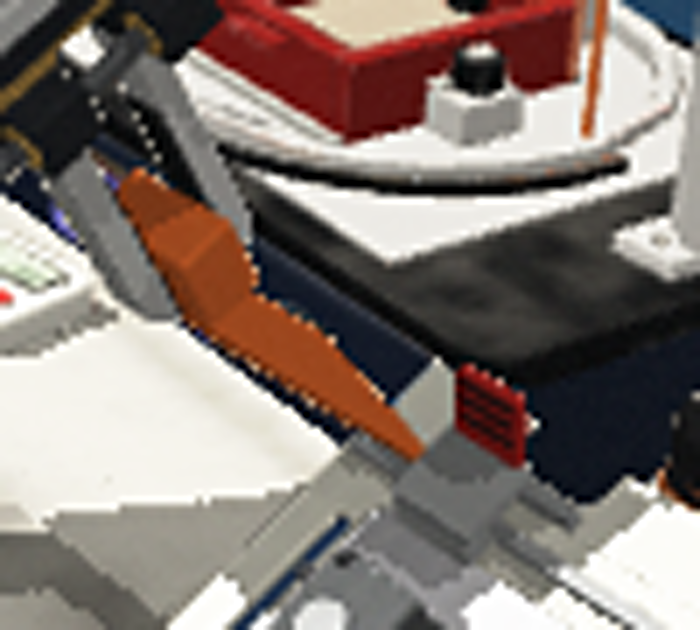

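View pics/f_top.png

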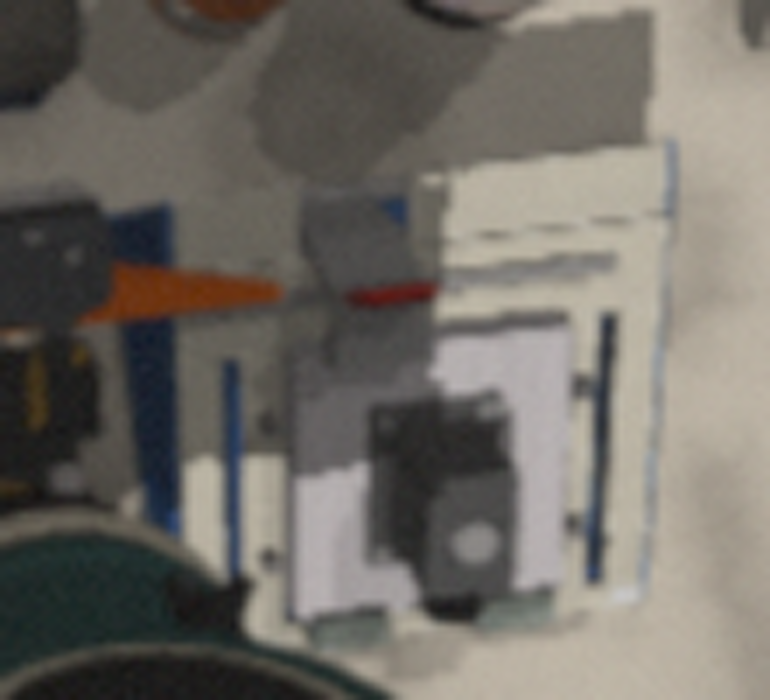

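The deck was felt at TCP z=27.5, as expected, and the rib at TCP x=78, against 80 from the vision fit. The tip is just left of the catch, over the rib line. I'll drive it in, watching the forces.

Run:
```python
from plan import *
P=lambda p:(DR.T@(np.asarray(p)-Dt)*1000).round(1)
F=lambda s:(DR.T@s["force"]).round(2)
def go(x,y,z,v,th=None):
    r=robot.move_linear(dk(x,y,z),v,threshold=th); s=robot.get_state(); print(r,round(s["time"],2),P(s["ee_pos"]),F(s)); return P(s["ee_pos"])
go(78.6,150,28,.04,10)
go(78.6,130,28,.04,12)
go(78.6,110,28,.04,15)
for n in ("side","top"):
    im=robot.grab_frame(n); crop(im,*( (310,170,100,90) if n=="side" else (360,145,110,100)),7,f"pics/i_{n}.png")
```

```text
False 10.55 [ 78.5 149.8  28. ] [ 1.88 -0.96 -1.01]
True 11.07 [ 78.6 130.6  27.8] [2.39 1.89 4.91]
True 11.31 [ 78.6 130.1  27.6] [1.03 1.06 6.66]
```

View pics/i_side.png

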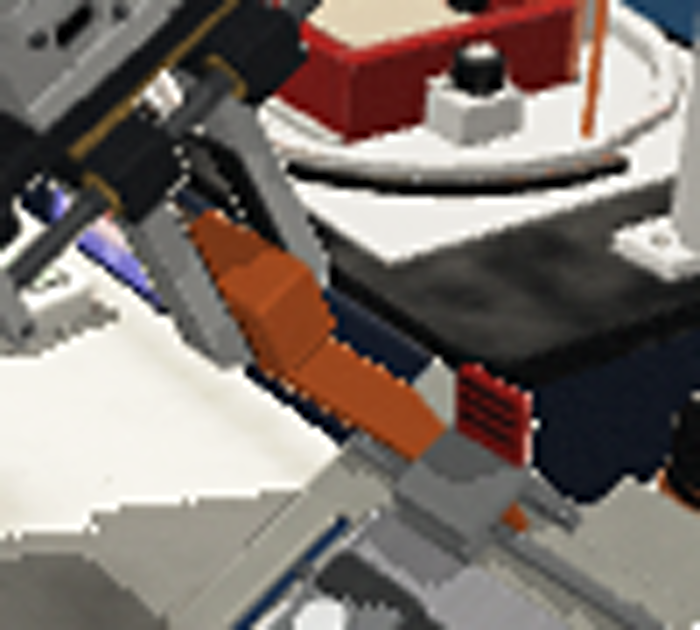

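View pics/i_top.png

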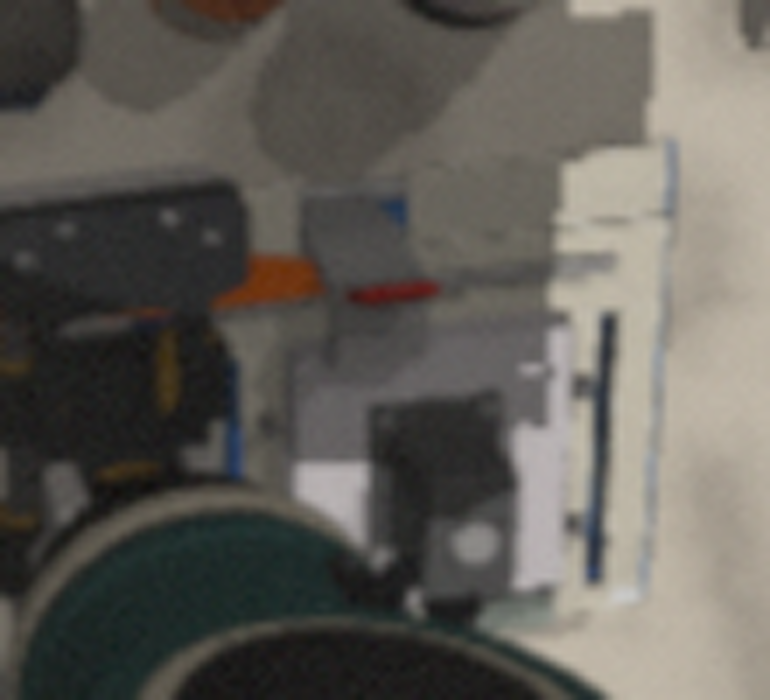

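The tip shows on the far side of the catch, at (515,518) in the side crop. The move stopped mainly on an upward force (wedge pressing on the deck), with little resistance along the drive direction. I'll relieve z and read the forces.

Run:
```python
from plan import *
P=lambda p:(DR.T@(np.asarray(p)-Dt)*1000).round(1)
F=lambda s:((DR.T@s["force"]).round(2),(DR.T@s["moment"]).round(2))
def go(x,y,z,v,th=None):
    r=robot.move_linear(dk(x,y,z),v,threshold=th); s=robot.get_state(); print(r,round(s["time"],2),P(s["ee_pos"]),F(s)); return P(s["ee_pos"])
s=robot.get_state(); print(P(s["ee_pos"]),F(s)); print((DR.T@s["tool_rot"]).round(3))
robot.pause(.2); s=robot.get_state(); print(P(s["ee_pos"]),F(s))
go(78.6,130.1,28.6,.02)
go(78.6,130.1,29.2,.02)
```

```text
[ 78.6 130.2  27.6] (array([1.13, 1.11, 5.85]), array([-0.08,  0.14,  0.03]))
[[-0.001  1.    -0.002]
 [ 1.     0.001  0.006]
 [ 0.006 -0.002 -1.   ]]
[ 78.6 130.1  27.6] (array([0.84, 0.29, 4.9 ]), array([-0.06,  0.22,  0.05]))
False 11.86 [ 78.5 129.9  28.5] (array([ 0.69, -0.68, -4.51]), array([0.12, 0.19, 0.04]))
False 12.11 [ 78.5 129.8  29.2] (array([-0.02, -2.5 , -6.32]), array([-0.33,  0.22, -0.  ]))
```

Run:
```python
from plan import *
P=lambda p:(DR.T@(np.asarray(p)-Dt)*1000).round(1)
F=lambda s:((DR.T@s["force"]).round(2),(DR.T@s["moment"]).round(2))
def go(x,y,z,v,th=None):
    r=robot.move_linear(dk(x,y,z),v,threshold=th); s=robot.get_state(); print(r,round(s["time"],2),P(s["ee_pos"]),F(s)); return P(s["ee_pos"])
go(78.6,129.5,28.2,.02)
for y in (122,114,106):
    if go(78.6,y,28.2,.025,15)[1]>y+2: break
```

```text
False 12.36 [ 78.6 129.8  28.2] (array([0.28, 3.94, 2.  ]), array([ 0.56,  0.39, -0.02]))
False 12.81 [ 78.6 123.5  27.9] (array([ 0.64, 10.68,  3.47]), array([2.02, 0.41, 0.  ]))
False 13.28 [ 78.6 116.   27.9] (array([ 0.6 , 11.65,  6.05]), array([ 2.57,  0.37, -0.04]))
False 13.74 [ 78.6 108.4  27.8] (array([ 0.74, 13.8 ,  7.33]), array([ 3.09,  0.45, -0.  ]))
```

Driving force is 10–14 N, as described, and the side load is small. I'll continue to just before the shoulder.

Run:
```python
from plan import *
P=lambda p:(DR.T@(np.asarray(p)-Dt)*1000).round(1)
F=lambda s:((DR.T@s["force"]).round(2),(DR.T@s["moment"]).round(2))
def go(x,y,z,v,th=None):
    r=robot.move_linear(dk(x,y,z),v,threshold=th); s=robot.get_state(); print(r,round(s["time"],2),P(s["ee_pos"]),F(s)); return P(s["ee_pos"])
for y in (98,90,80,70):
    if go(78.6,y,28.2,.03,18)[1]>y+4: break
for n in ("side","top"):
    im=robot.grab_frame(n); crop(im,*( (310,170,100,90) if n=="side" else (360,145,110,100)),7,f"pics/j_{n}.png")
```

```text
False 14.16 [ 78.6 100.7  27.7] (array([ 0.47, 13.74,  8.11]), array([ 3.53,  0.43, -0.04]))
False 14.57 [78.6 93.1 27.6] (array([-0.22, 18.4 ,  9.53]), array([ 4.  ,  0.44, -0.04]))
False 15.06 [78.6 81.4 27.8] (array([ 1.34,  6.6 , -0.53]), array([1.84, 0.24, 0.04]))
False 15.54 [78.6 71.4 27.7] (array([ 0.51,  5.97, -2.05]), array([1.66, 0.22, 0.02]))
```

View pics/j_side.png

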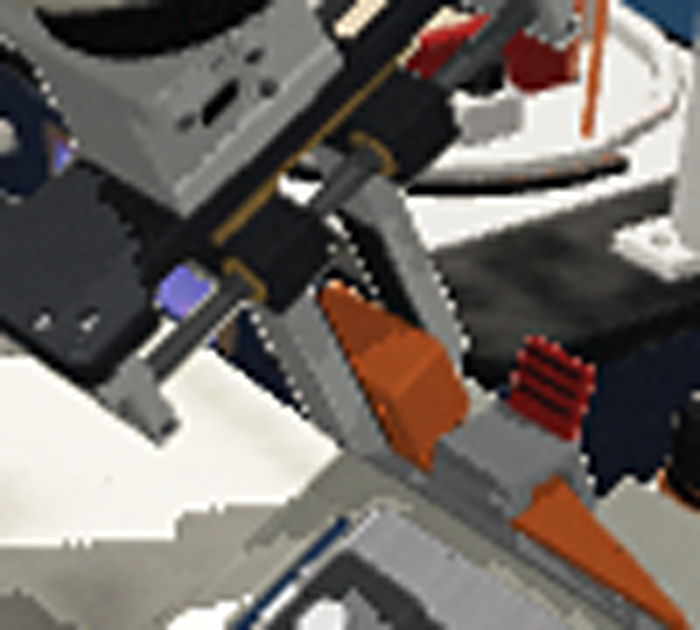

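The catch has swung back (red tab now at (553,388)) and the handle is close to it. Final slow push to the shoulder.

Run:
```python
from plan import *
P=lambda p:(DR.T@(np.asarray(p)-Dt)*1000).round(1)
F=lambda s:((DR.T@s["force"]).round(2),(DR.T@s["moment"]).round(2))
def go(x,y,z,v,th=None):
    r=robot.move_linear(dk(x,y,z),v,threshold=th); s=robot.get_state(); print(r,round(s["time"],2),P(s["ee_pos"]),F(s)); return P(s["ee_pos"])
go(78.6,54,28.2,.018,12)
```

```text
True 16.38 [78.6 58.8 27.6] (array([1.13, 2.7 , 8.08]), array([0.56, 0.25, 0.01]))
```

Run:
```python
from plan import *
P=lambda p:(DR.T@(np.asarray(p)-Dt)*1000).round(1)
F=lambda s:((DR.T@s["force"]).round(2),(DR.T@s["moment"]).round(2))
s=robot.get_state(); print(P(s["ee_pos"]),F(s),s["time"])
robot.gripper_to(.042)
s=robot.get_state(); print(P(s["ee_pos"]),F(s),s["time"])
for n in ("side","top"):
    im=robot.grab_frame(n); crop(im,*( (310,170,100,90) if n=="side" else (360,145,110,100)),7,f"pics/k_{n}.png")
```

```text
[78.6 58.8 27.6] (array([1.13, 2.7 , 8.08]), array([0.56, 0.25, 0.01])) 16.3833
[78.3 59.1 27.2] (array([-0.45, -0.65, -0.06]), array([-0.12,  0.48, -0.  ])) 16.8917
```

View pics/k_side.png

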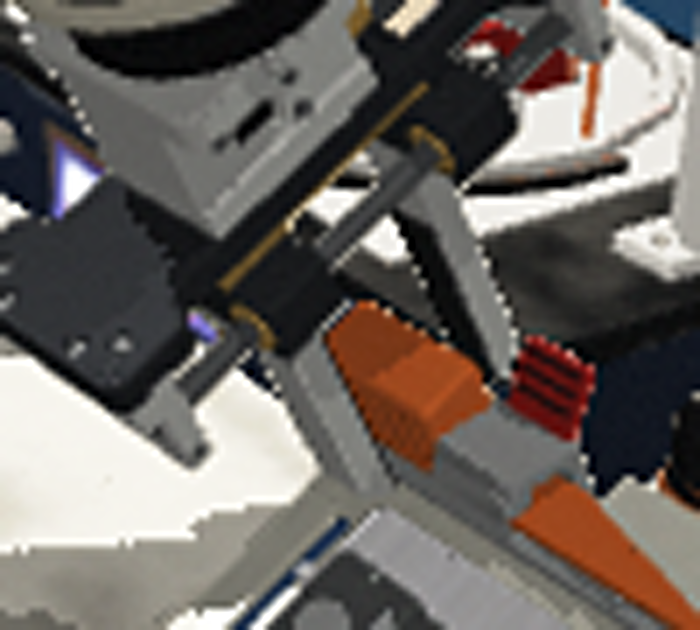

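View pics/k_top.png

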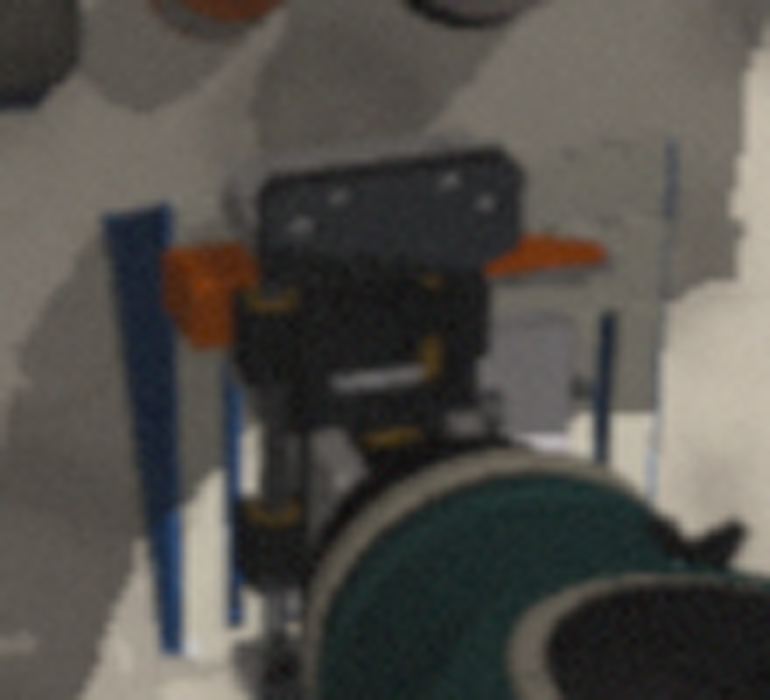

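The catch stays open with the fingers off. But the gripper moved further than the handle did between the last two pictures, so it may have slid along it. I'll measure where the wedge ended up.

```bash
cat >> plan.py <<'E'
def ondeck(n,p,z):
    o,d=ray(n,p); o=DR.T@(o-Dt)*1000; d=DR.T@d; return (o+d*(z-o[2])/d[2]).round(1)
P=lambda p:(DR.T@(np.asarray(p)-Dt)*1000).round(1)
F=lambda s:((DR.T@s["force"]).round(2),(DR.T@s["moment"]).round(2))
def go(x,y,z,v,th=None):
    r=robot.move_linear(dk(x,y,z),v,threshold=th); s=robot.get_state(); print(r,round(s["time"],2),P(s["ee_pos"]),F(s)); return P(s["ee_pos"])
E
python3 - <<'E'
from plan import *
f=lambda p:full(p,360,145,7)
print("handle end",ondeck("top",f((168,250)),38),ondeck("top",f((200,348)),38),"tip",ondeck("top",f((606,252)),6))
g=lambda p:full(p,310,170,7)
print("side handle top corners",[ondeck("side",g(p),38) for p in ((490,395),(425,460),(358,303))], "j tip",ondeck("side",g((685,625)),8))
print("side j",[ondeck("side",g(p),38) for p in ((465,405),(440,370),(335,290))])
R=rot(DR[:,0],-DR[:,2])
go(78.3,59,75,.1); 
s=robot.get_state();p=s["ee_pos"]
robot.move_linear(p+np.array([-.06,0.12,.10]),.25)
print(robot.get_state()["time"])
for n in ("side","top"):
    im=robot.grab_frame(n); crop(im,*( (310,170,110,90) if n=="side" else (360,145,110,100)),7,f"pics/l_{n}.png")
E
```

```text
handle end [102.4  91.3  38. ] [68. 82. 38.] tip [ 68.3 -57.4   6. ]
side handle top corners [array([84.2, 26.7, 38. ]), array([58.3, 27.2, 38. ]), array([87.8, 83.2, 38. ])] j tip [ 68.9 -46.5   8. ]
side j [array([77.9, 30.4, 38. ]), array([83. , 44.9, 38. ]), array([87.7, 92.9, 38. ])]
False 17.62 [78.4 59.3 74.7] (array([ 0.28, -0.1 ,  0.21]), array([-0.08,  0.5 , -0.01]))
18.5417
```

View pics/l_side.png

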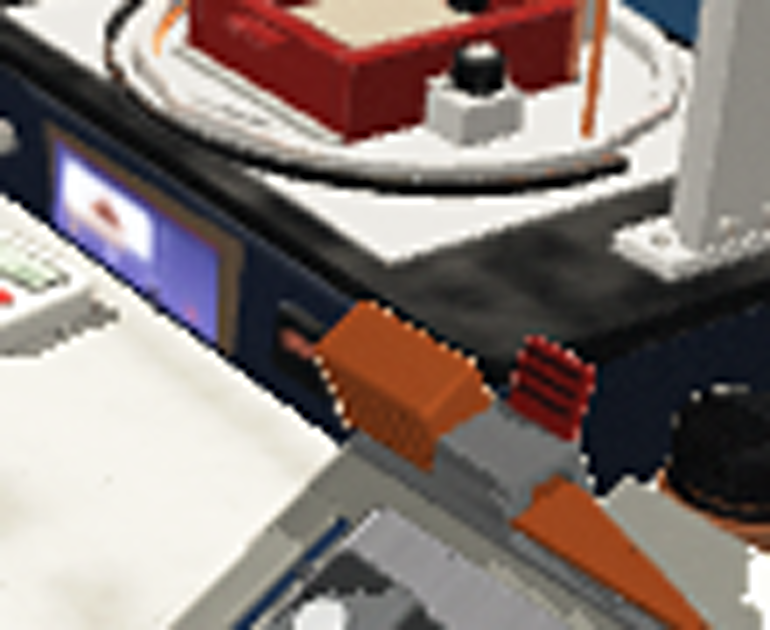

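View pics/l_top.png

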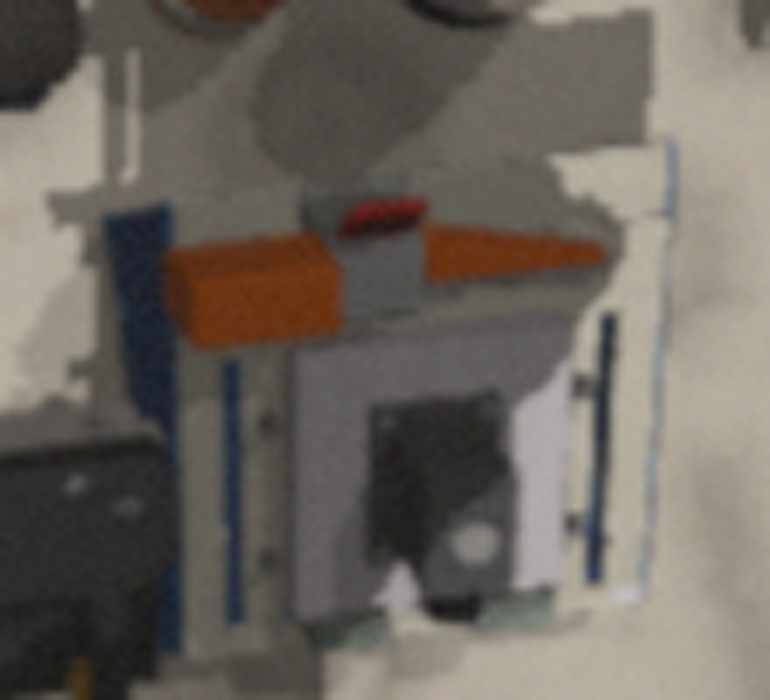

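The wedge tip is at deck y≈-57, so the wedge origin is at y≈61. The shoulder is against the catch and the handle's lower top edge is at deck x=68, so it is flat on the rib. The tab is back and nothing touches. Next is the platform.

Run:
```python
from plan import *
R=rot(-DR[:,1],-DR[:,2])
robot.gripper_to(.065)
robot.move_ptp(dk(-1,0,115),R)
s=robot.get_state(); print(s["time"],P(s["ee_pos"]),s["qpos"].round(2))
print([None if (q:=robot.ik(dk(*a),R)) is None else q.round(2) for a in ((-1,0,38),(7,0,38),(7,0,140))])
go(-1,0,38,.1,6)
for n in ("side","top"):
    im=robot.grab_frame(n); crop(im,*( (310,170,110,110) if n=="side" else (360,145,110,100)),7 if n=="top" else 5,f"pics/m_{n}.png")
```

```text
20.0917 [ -0.5   0.9 114.9] [ 0.14  0.44  0.91  2.07 -1.15  0.91  0.34]
[array([ 0.52,  0.47,  0.35,  2.04, -1.13,  0.65,  0.32]), array([ 0.51,  0.47,  0.35,  2.03, -1.12,  0.65,  0.3 ]), array([ 0.11,  0.4 ,  0.95,  2.05, -1.08,  0.93,  0.28])]
False 21.01 [-0.4  0.  38.6] (array([0.77, 0.12, 0.35]), array([ 0.05,  0.61, -0.  ]))
```

View pics/m_side.png

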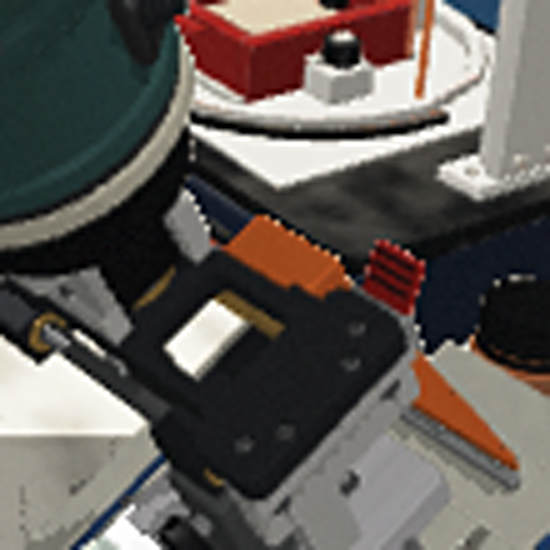

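The gripper is over the block with the wedge and tab clear. Now I grasp, centre, and slide up the slope.

Run:
```python
from plan import *
robot.gripper_to(.0); s=robot.get_state(); print(s["time"],s["opening"],P(s["ee_pos"]),F(s))
x,y,z=P(s["ee_pos"])
p=go(x+7.5,y,z,.025,25)
s=robot.get_state()
if p[0]>x+6:
    go(x+7.5,y,z+6,.025,20)
```

```text
21.7417 0.02984386358572715 [-1.1  0.1 37.9] (array([-0.72,  1.39,  0.3 ]), array([ 0.26,  0.7 , -0.  ]))
False 22.19 [ 6.2 -0.1 38. ] (array([-2.99, -0.96,  0.84]), array([-0.17,  1.2 ,  0.05]))
False 22.58 [ 6.5  0.2 44. ] (array([-0.97,  0.63, -2.95]), array([-0.01,  1.08,  0.01]))
```

The force is weight only (about 3 N), so it is free of the lips. I'll lift square off the deck.

Run:
```python
from plan import *
go(7,0,75,.08,25)
go(7,0,140,.15)
s=robot.get_state(); print(s["opening"],s["qpos"].round(2),s["ee_pos"])
for n in ("side","top"):
    im=robot.grab_frame(n); crop(im,*( (280,120,150,140) if n=="side" else (360,145,110,100)),7 if n=="top" else 4,f"pics/n_{n}.png")
for a in range(0,360,30):
    y=np.array([np.cos(np.radians(a)),np.sin(np.radians(a)),0])
    q=robot.ik([.493,.159,.06],rot(y,[0,0,-1])); print(a,None if q is None else q.round(2))
```

```text
False 23.12 [ 7.2  0.1 75. ] (array([-1.3 ,  0.44, -3.44]), array([ 0.01,  1.05, -0.03]))
False 23.71 [  7.1   0.4 139.2] (array([-2.84,  0.97, -3.58]), array([-0.03,  1.12, -0.03]))
0.029856610134682344 [ 0.39  0.3   0.58  2.05 -0.94  0.81  0.16] [ 0.43762141 -0.37060991  0.18814478]
0 [-0.39  0.46  0.02  2.   -0.02  0.68 -0.36]
30 [-0.42  0.46  0.06  2.01 -0.04  0.68  0.19]
60 [-0.43  0.46  0.08  2.01 -0.05  0.68  0.72]
90 [-0.37  0.46  0.    2.   -0.    0.68  1.2 ]
120 [ 0.08  0.52 -0.55  1.99  0.39  0.74  1.38]
150 [ 0.34  0.64 -0.91  1.98  0.68  0.85  1.68]
180 [ 0.46  0.75 -1.09  1.98  0.83  0.95  2.08]
210 [-0.72  0.49  0.42  2.02 -0.31  0.7  -2.72]
240 [-0.65  0.48  0.34  2.01 -0.25  0.69 -2.25]
270 [-0.45  0.46  0.09  2.01 -0.07  0.68 -1.88]
300 [-0.33  0.46 -0.05  2.    0.03  0.68 -1.45]
330 [-0.34  0.46 -0.04  2.    0.03  0.68 -0.92]
```

View pics/n_side.png

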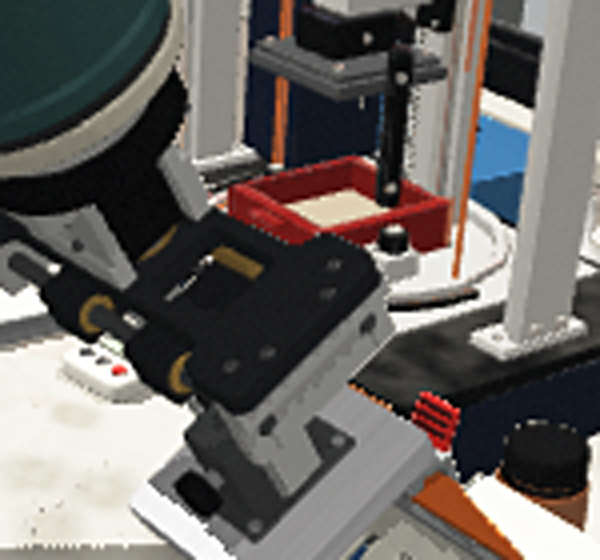

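View pics/n_top.png

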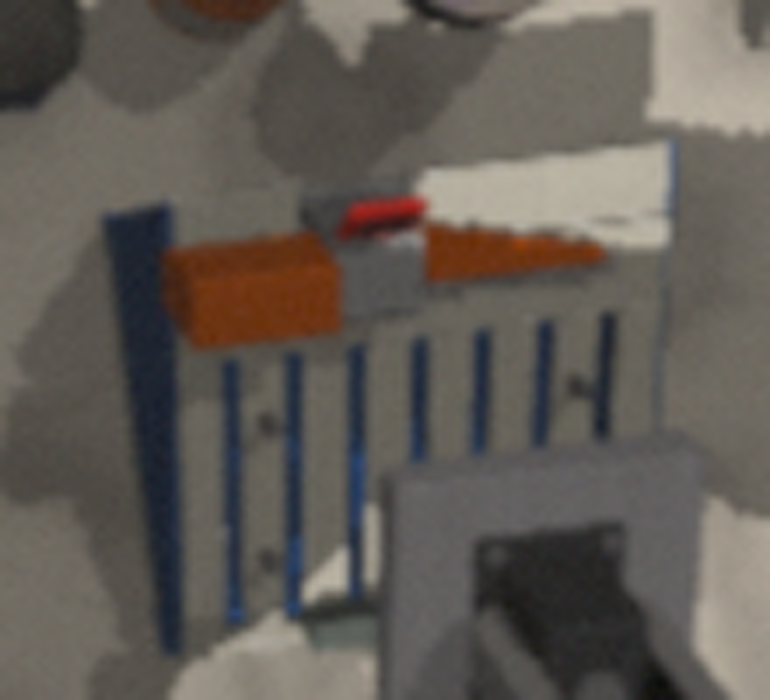

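The platform is off (only weight on the wrist) and the wedge, handle and tab are unchanged with the catch open. Next I level it above the stand and carry it to the tray.

Run:
```python
from plan import *
a=np.radians(278); Rt=rot([np.cos(a),np.sin(a),0],[0,0,-1])
robot.move_linear(dk(7,0,140)+[-.02,.02,.09],.2)
robot.move_ptp([.43,-.15,.26],Rt)
s=robot.get_state(); print(s["time"],s["ee_pos"],s["opening"],s["qpos"].round(2))
robot.move_ptp([.493,.159,.15],Rt)
s=robot.get_state(); print(s["time"],s["ee_pos"],s["opening"],s["force"],s["qpos"].round(2))
for n in ("side","top"):
    im=robot.grab_frame(n); crop(im,*( (200,120,130,110) if n=="side" else (150,150,130,110)),5,f"pics/o_{n}.png")
```

```text
25.4417 [ 0.42966706 -0.15051457  0.25920655] 0.029297916301900602 [-0.1   0.07  0.39  1.98 -0.03  1.09 -1.13]
26.7083 [0.49354994 0.15752152 0.15041306] 0.029846995462014785 [-0.06575648  0.05890059 -3.6935877 ] [-0.46  0.32  0.11  1.95 -0.04  0.87 -1.76]
```

View pics/o_side.png

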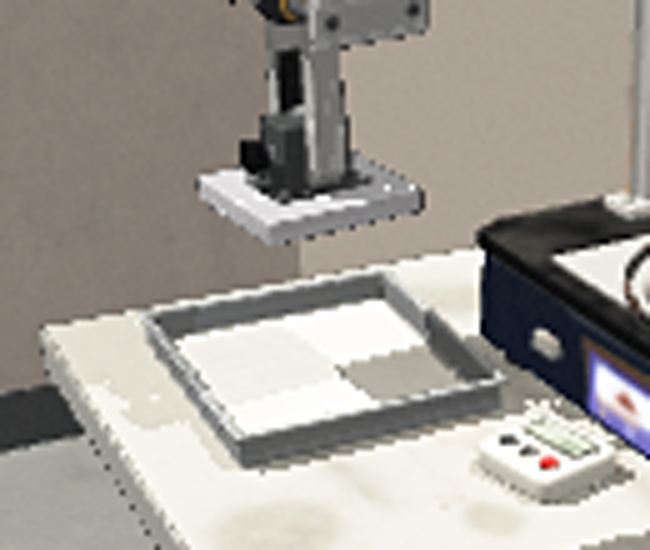

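View pics/o_top.png

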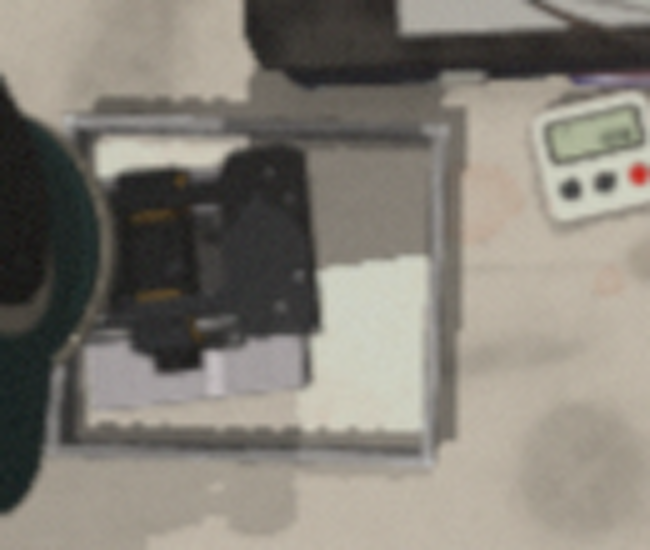

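The tray rim is clear in the top crop, with corners at about (58,452), (433,458), (447,127) and (68,122). I'll re-check its centre and lower the platform with a force stop.

Run:
```python
from plan import *
Q=[onz("top",full(p,150,150,5),.021) for p in ((58,452),(433,458),(447,127),(68,122))]
c=np.mean(Q,0); print(c,np.ptp(Q,0))
T=np.array([.493,c[1] if abs(c[1]-.159)<.01 else .159,0])
robot.move_linear(T+[0,0,.06],.12)
r=robot.move_linear(T+[0,0,.03],.02,threshold=2.5)
s=robot.get_state(); print(r,s["time"],s["ee_pos"],s["force"],s["opening"])
```

```text
[0.49512582 0.15968558 0.021     ] [0.16173136 0.18440394 0.        ]
True 28.6833 [0.49300721 0.1596511  0.03984549] [ 0.26399771 -0.06704316  4.17211377] 0.029874003043301015
```

Contact at TCP z=0.040 (0.041 expected). I hold briefly, release and retreat.

Run:
```python
from plan import *
robot.pause(.15); s=robot.get_state(); print(s["force"],s["ee_pos"])
robot.gripper_to(.06)
s=robot.get_state(); p=s["ee_pos"]; print(s["time"],s["opening"],s["force"])
robot.move_linear(p+np.array([0,0,.10]),.12)
robot.move_linear(p+np.array([-.06,.0,.25]),.25)
robot.goto_joints([-1.222,0.417,-0.01,1.614,0.005,1.111,-0.053])
s=robot.get_state(); print(s["time"],s["force"])
for n in ("side","top"):
    im=robot.grab_frame(n); cv2.imwrite(f"pics/z_{n}.png",im[:,:,::-1])
    crop(im,*( (300,190,130,110) if n=="side" else (365,150,110,100)),6 if n=="side" else 7,f"pics/zs_{n}.png")
    crop(im,*( (215,160,130,90) if n=="side" else (150,150,200,100)),6 if n=="side" else 4,f"pics/zt_{n}.png")
```

```text
[2.38161967 0.35912276 2.69231313] [0.49299357 0.15964814 0.03985979]
29.4917 0.05948306162394328 [-0.17854926  0.66204527 -0.17470919]
32.975 [ 0.54567902 -0.06788132  0.30002258]
```

View pics/zs_side.png

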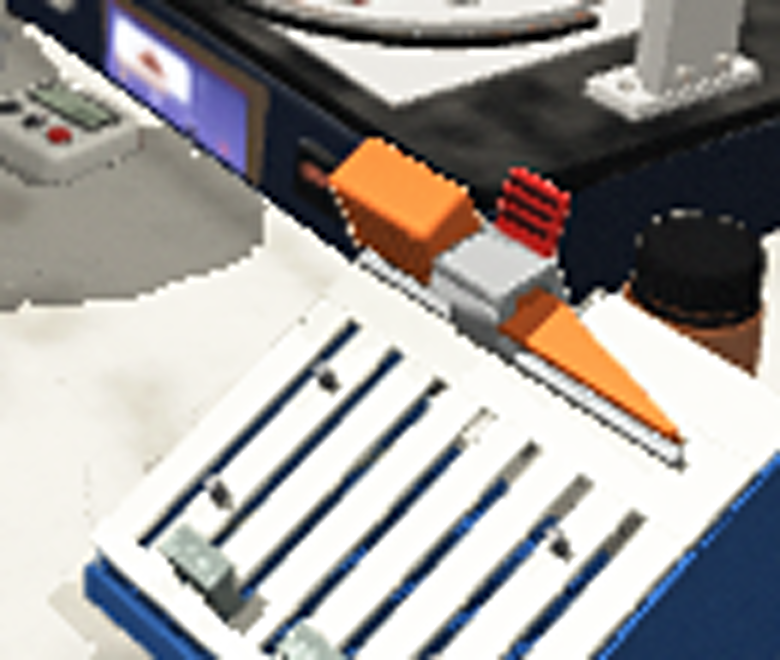

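View pics/zs_top.png

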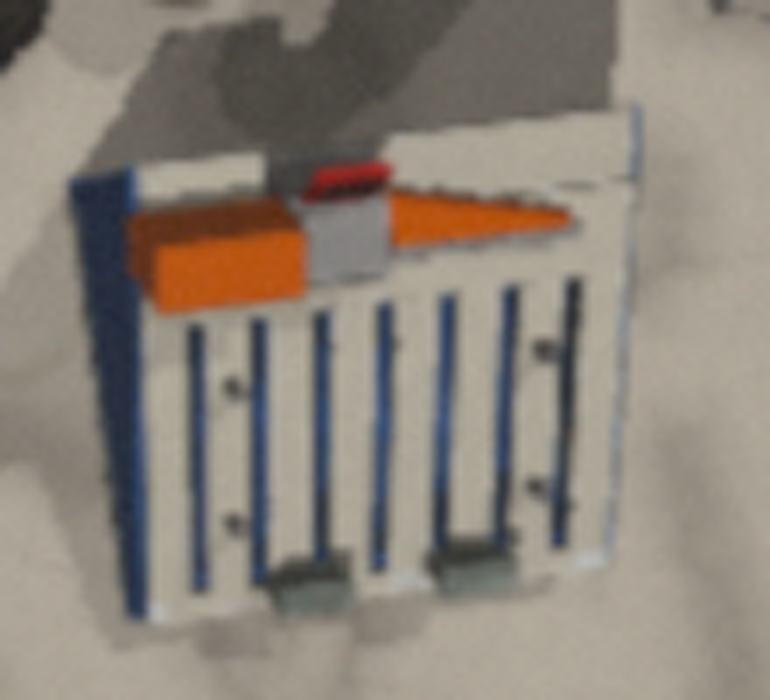

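View pics/zt_side.png

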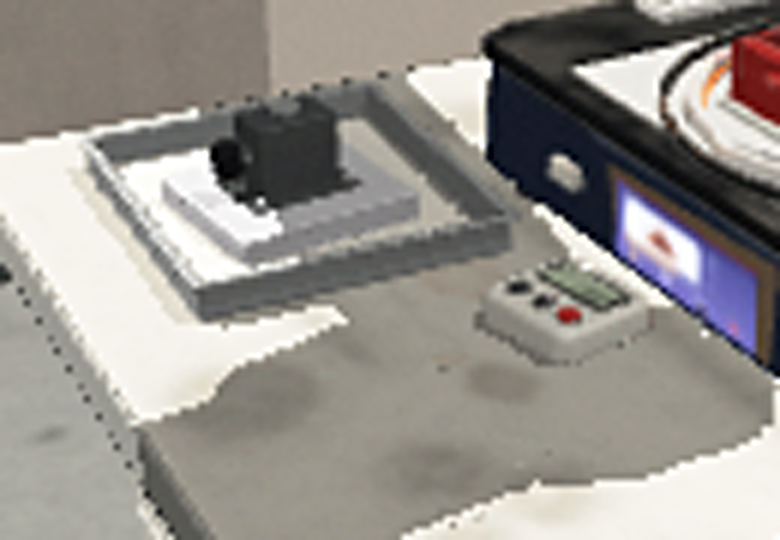

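View pics/zt_top.png

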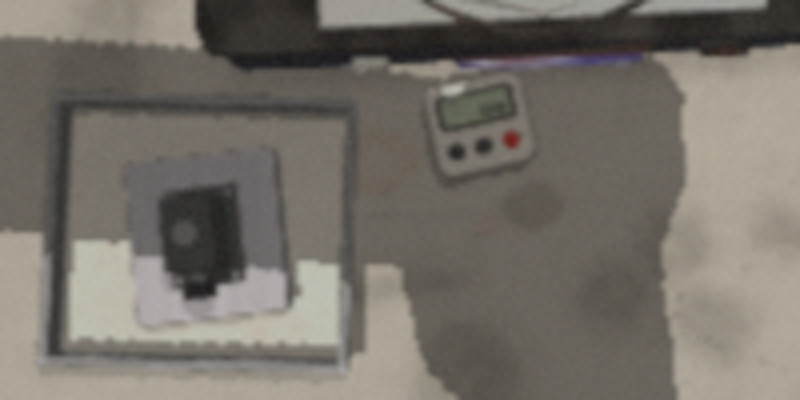

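The platform lies flat and centred in the tray. The wedge holds the catch open, and the timer and jar are unmoved. One numeric check of platform centre, wedge and bystanders, then I hand in.

Run:
```python
from plan import *
f=lambda p:full(p,150,150,4)
Q=[onz("top",f(p),.017) for p in ((124,162),(275,148),(291,307),(142,327))]
T=[onz("top",f(p),.021) for p in ((42,364),(345,370),(354,104),(60,104))]
print("platform-tray mm",(1000*(np.mean(Q,0)-np.mean(T,0))).round(1),[round(1000*np.linalg.norm(Q[i]-Q[i-1])) for i in range(4)])
g=lambda p:full(p,365,150,7)
tip=ondeck("top",g((572,217)),6); print("wedge tip deck",tip,"-> wedge y",tip[1]+118)
for n,bs in (("top",((250,160,40,40),(375,100,95,55))),("side",((290,200,35,25),(400,195,85,100)))):
    a=cv2.imread(f"pics/{n}0.png").astype(int); b=cv2.imread(f"pics/z_{n}.png").astype(int)
    for x,y,w,h in bs: print(n,(np.abs(a-b)[y:y+h,x:x+w].max(2)>60).mean().round(4))
robot.sign_off()
```

```text
platform-tray mm [-0.4 -3.5 -4. ] [101, 92, 98, 91]
wedge tip deck [ 68.3 -57.7   6. ] -> wedge y 60.3
top 0.0
top 0.0027
side 0.0149
side 0.0238
the job is handed in; nothing more can be done
```

I slid the wedge in along the rib until its shoulder stopped against the catch, and let go. I then slid the platform about 7 mm up the slope, lifted it off, and set it down in the tray under a force stop. I released it, moved the arm clear and handed in at about 33 s; no verdict was reported.

**Last checks from the pictures:**
- **Wedge:** its origin is at deck y ≈ 60 mm (limit 68), so the shoulder is against the catch. The red tab is visibly swung back, but I could not read the catch angle as a number.
- **Platform:** it lies flat in the tray and released, about 0.4 mm off centre in x and 3.5 mm in y. The plate measured about 100 by 92 mm, as given.
- **Timer, jar and bottle:** the top view is essentially unchanged. The side view differs by 1–2 % of pixels, which I put down to shadows but did not look into. The bottle I checked only this way.

**What disagreed along the way:**
- The rib was felt about 2 mm downhill of the vision fit, so I followed the rib.
- One drive step tripped its force limit early because the wedge was pressing on the deck. I raised it slightly and drove on at 10–18 N.
- In the final push the gripper may have slid slightly along the handle; the wedge still ended where it should.

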